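# Clear the glue pot and hold the try square in the frame corner

## Task

The red glue pot is in the way on the bottom plate of the timber frame: lift it off by its handle and stand it upright on the middle of the blue mat without dropping it. Then take the try square, stand its stock on the plate and press it into the corner until the stock sits flat on the plate and the back of the square is flat against the stud; finish while still gripping it and pressing it against both plate and stud, do not let go. Leave the other things on the bench where they are.

Things in the scene. Friction and masses are not known exactly. Their poses are not given: they have to be found in the camera images.
- corner (a point): the inside corner of the frame: the middle of the line where the top of the plate meets the stud. x points along the plate away from the stud, y across the plate, z up. The pale timber plate is fixed to the bench, 70 wide, 38 tall (this point is 38 above the bench), and runs from 50 behind this point to 200 in front of it along x
- plate: the frame's bottom plate (see corner), rigid and fixed; origin on the bench straight below corner, same axes
- stud: the pale timber stud standing on the plate, rigid and fixed, same origin and axes as the plate: its face towards the square is the plane x = 0; 70 wide (y), 45 thick (x from -45 to 0), its top is 190 above the bench
- square_grip (a point): place to grip the try square (0.33 kg, loose): mid-width and half-way up its dark wooden stock, 160 long (x), 30 wide (y), 30 tall, which stands on the bench. x points along the stock away from the blade, z up. The stock reaches 65 from here to +x, 95 to -x. Seated, its axes are parallel to the corner's
- square_heel (a point): the heel of the square: underside of the stock at its blade end, mid-width (95 to -x and 15 below square_grip), same axes; it goes to corner
- square: the whole try square; origin under the middle of the stock's length (80 from the heel along x), same axes. Its steel blade stands upright at the stock's -x end: 32 wide (x), 4 thick (y), top 140 above the stock's underside. The blade's back edge is flush with the stock's -x end: both go against the stud
- pot_handle (a point): middle of the pot's handle grip, a dark wooden bar 46 long (x), 12 wide (y), 14 tall, level, held by a rigid steel hoop 115 above the pot's underside; pinch it across y from above. The lid's top is 41 below this point. The pot starts on the plate
- pot_foot (a point): centre of the pot's underside, same axes as the handle. The red pot is 68 across at its black lid, 58 at the foot, 74 tall to the lid, 122 to the top of the handle
- pot: the whole glue pot, about 0.35 kg, rigid and closed; same origin as pot_foot
- mat: round blue mat fixed on the bench, 120 across, 4 thick; origin under its centre
- glue_bottle: white glue bottle with a yellow cap, 60 across, 170 tall; origin under its centre; leave it alone
- tub: clear open plastic tub, 100 x 130 x 50 tall; origin under its centre; leave it alone
- hammer: hammer lying on the bench; origin near the middle of its length; leave it alone
- screwdriver: yellow-handled screwdriver lying on the bench, 220 long; origin near the middle of its length; leave it alone
- offcut: flat offcut of pale timber, 50 x 100 x 20; origin under its centre; leave it alone
- gauge: wooden marking gauge, beam 160 long with a dark block; origin under the middle of the beam; leave it alone
Not all that is in view belongs to the job. Leave any orange look-alike of the pot alone.

How it is judged:
By the outcome, as a careful person would: the job done as asked, in the order asked, and still so for the second after the job is handed in, while the arm keeps its last pose, push and grip.
It also fails if it takes over 67 s, if anything falls off the work surface, if the arm or the gripper's body presses on something with over 40 N, if the wrist force passes 120 N, or if a joint passes its speed limit or range.

## Robot

A 6-joint arm with a two-finger parallel gripper is mounted at the origin on the work surface. World frame = base frame: x ahead of the robot, y to its left, z up, the work surface at z = 0. Lengths are in mm, angles in rad, forces in N, time in s.
With the tool pointing down it reaches from about 275 to 1000 mm from the base axis. Payload 8.4 kg.
Tool frame: the origin (TCP) lies between the finger pads; the fingertips stand 17 mm ahead of it and the grasp point (between the pads) lies 2 mm behind it (r.tcp_to_tips is the distance from the TCP to the fingertips, in mm); z points along the fingers, y is the line along which they close (so a half turn about z gives the same grasp; the last joint's range is limited). The gripper opens to 85 mm and grips with 20 to 120 N. Pads are 22 mm wide; open, the fingers measure 114 mm over their backs; the gripper's body (76 mm by 85 mm) begins 54 mm behind the grasp point. The pads swing forward as they close: fully open they stand 13 mm farther back than shut.
Start: joints at [-1.288, 0.353, 1.633, -0, 1.155, -0.002], TCP at [175.602, -599.826, 220.781] pointing down, gripper open.
Joint ranges: [-2.63, 2.63], [-0.92, 2.1], [0.06, 2.66], [-1.3, 4.44], [0, 2.69], [-3.02, 3.02]. Speed limits (rad/s): [2.22, 2.22, 2.79, 3.14, 3.14, 3.14].

## Interface

Orientations are given as [roll, pitch, yaw] about the fixed x, y, z axes, in that order (R = Rz(yaw) Ry(pitch) Rx(roll)).
In Python, from rig import r gives the robot as it stands. The module is installed in compiled form; this text tells all that it offers.
- The arm moves only by the tool apply_moves, never from a script. Its argument "series" is text: rows parted by semicolons, each of 7 numbers parted by spaces: the shift along the tool's x, y, z in cm, then the turn, a rotation vector about the tool's x, y, z in rad, then the gripper's target within -1 to 1 (shut at 1, half-way at 0, fully open at -1). In form: tx ty tz rx ry rz fingers; .... A call has exactly 10 rows; each row shifts and turns the commanded pose from where the row before left it, along the tool's axes as they then stand; what a row does not reach is not made up. A row lasts 1/12 s, in which the tool goes at most 41.7 mm and 7.16 degrees, less where a joint would pass 70% of its speed; a pose out of reach is approached as far as the arm can. A call with a gripper value outside its range is refused whole. The fingers move at their own pace and stop on an object; "squeeze" is the grip in N (left out, the last holds). Time passes only in rows, so rows that do not move let the fingers close, or fill a call up. It gives the time, the measured TCP pose, the force and the opening at its end, in the units of the state.
- r.sense(): the state, without advancing time (a new reading comes with each control period).
- r.grab_frame(name): name is "side" or "top"; returns the picture (400x640x3 uint8, blue, green, red); there is no depth.
- r.camera_info(name): a dict with "K" (3x3 intrinsics, pixels), "extrinsics" (4x4, takes a point from camera to world coordinates). Camera axes: x right, y down, z forward; pixel columns grow to the right and rows downward; lengths in mm; the calibration is good to about 2 mm. A picture is of the moment at which its call begins. camera_info takes no time and is no camera call.
- r.sign_off(): hands the job in, once; it reports no verdict.
The state is a dict: "clock": time; "qpos": joint angles; "qvel": joint speeds; "joint_efforts": joint torques, N m; "eef_pos": TCP position; "tcp_rot": TCP orientation; "contact_force": force on the tool from outside, world axes, zero at the start; "wrist_torque": the same for the moment, N m; "opening": opening from 0.0 (shut) to 1.0 (fully open).
Only numpy, scipy, OpenCV 4.12 (cv2) and the standard library are available. Lean on these libraries where they do the work, as an engineer would, in place of code of your own. Each camera call takes 0.05 s, during which the arm holds its last target. There are 200 camera calls.

## Working session

There is one attempt and no reset: what is moved stays moved. The work goes in short steps, Python scripts to look and compute and a tool call to move; the robot and the scene stay as the last step left them, time stands still between calls to the robot, and variables do not carry over. Pictures are saved under pics/ and viewed, on a budget of 10 in all, crops included, one or two more only if the job needs it, and the job is handed in when it is done.

Besides the shell and the picture viewer there is one more tool, called after "Request:" as name(argument=value, ...) on one line, values as JSON. apply_moves: Moves the arm, as the interface text tells. Its arguments: {"type":"object","properties":{"series":{"type":"string"},"squeeze":{"type":"number"}},"required":["series"]}

```bash
ls; mkdir -p pics; python3 - <<'E'
from rig import r
import cv2,numpy as np
for n in("side","top"):
    f=r.grab_frame(n); cv2.imwrite(f"pics/{n}0.png",f)
    c=r.camera_info(n); print(n,np.round(c["K"],1).tolist(),np.round(c["extrinsics"],3).tolist())
print(r.sense())
print(r.tcp_to_tips)
E
```

```text
pics
side [[481.4, 0.0, 316.1], [0.0, 481.4, 203.3], [0.0, 0.0, 1.0]] [[-0.994, -0.062, 0.093, 467.421], [-0.11, 0.692, -0.713, 867.082], [-0.02, -0.719, -0.694, 928.285], [0.0, 0.0, 0.0, 1.0]]
top [[502.0, 0.0, 315.1], [0.0, 502.0, 195.7], [0.0, 0.0, 1.0]] [[-0.019, -0.986, 0.165, 370.799], [-1.0, 0.02, 0.001, 15.004], [-0.004, -0.165, -0.986, 1498.925], [0.0, 0.0, 0.0, 1.0]]
{'clock': 0.1, 'qpos': array([-1.28839263e+00,  3.53643165e-01,  1.63402399e+00,  1.42865258e-05,
        1.15522779e+00, -2.39496832e-03]), 'qvel': array([-0.00018893, -0.00086092, -0.00328937, -0.00094288, -0.00067043,
       -0.0011429 ]), 'joint_efforts': array([-1.84308637e-04, -6.06355906e+01, -3.42818141e+01, -1.07921519e-04,
        3.89302644e-03,  1.82717201e-05]), 'eef_pos': array([ 175.48932829, -599.40551249,  220.11193847]), 'tcp_rot': array([-3.14029040e+00, -1.61819337e-05,  2.84792877e-01]), 'contact_force': array([ 0.57462783, -0.13349962, -0.57397651]), 'wrist_torque': array([-0.01225206,  0.041794  ,  0.00249682]), 'opening': 1.001375612502618}
17.0
```

View pics/side0.png

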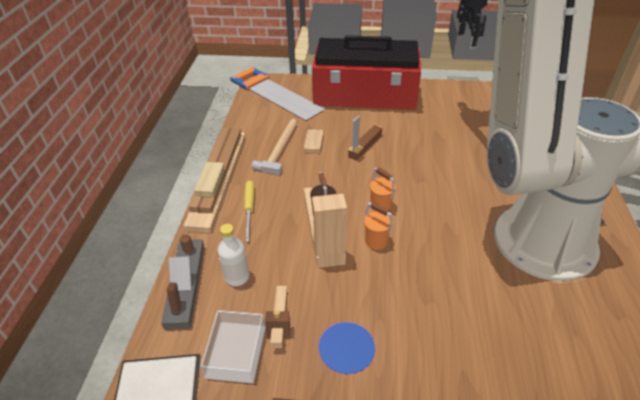

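View pics/top0.png

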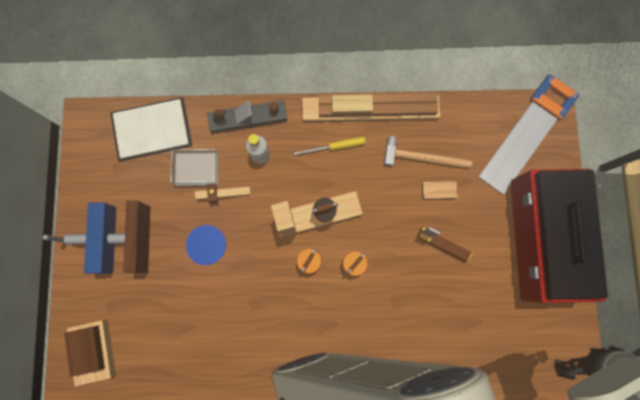

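The side view shows the pot's black lid at (324,190) behind the stud at (330,230), the square at (365,140) and the mat at (347,347). The top view shows the stud at (284,216), the plate running to (360,205), the pot lid at (325,209), the mat at (206,245) and the square at (446,245).

These could be taken for the pot (top pixels): (325,209) on the plate with a black lid, or the orange ones on the bench at (309,262) and (355,264). I choose (325,209). These could be taken for the square: the dark stock at (446,245), the gauge at (220,193) and the brown vice jaw at (137,237). I choose (446,245). I'll check both choices in one crop.

```bash
cat > h.py <<'E'
import cv2,numpy as np
from rig import r
def ray(n,u,v):
    c=r.camera_info(n);E=np.array(c["extrinsics"]);d=E[:3,:3]@np.linalg.inv(c["K"])@[u,v,1.];return E[:3,3],d
def onz(n,u,v,z):
    o,d=ray(n,u,v);return o+d*(z-o[2])/d[2]
def proj(n,p):
    c=r.camera_info(n);E=np.array(c["extrinsics"]);q=np.array(c["K"])@(E[:3,:3].T@(np.array(p)-E[:3,3]));return q[:2]/q[2]
def two(a,b):  # (u,v) in top, side -> point, gap
    o1,d1=ray("top",*a);o2,d2=ray("side",*b);A=np.c_[d1,-d2];s=np.linalg.lstsq(A,o2-o1,rcond=None)[0]
    p,q=o1+d1*s[0],o2+d2*s[1];return (p+q)/2,np.linalg.norm(p-q)
def crop(f,x,y,w,h,k,name):
    cv2.imwrite(name,cv2.resize(f[y:y+h,x:x+w],None,fx=k,fy=k,interpolation=cv2.INTER_CUBIC))
E
python3 - <<'E'
from h import *
t=cv2.imread("pics/top0.png");s=cv2.imread("pics/side0.png")
k=4
a=cv2.resize(t[180:280,265:465],None,fx=4,fy=4,interpolation=cv2.INTER_CUBIC)
b=cv2.resize(s[120:170,300:400],None,fx=4,fy=4,interpolation=cv2.INTER_CUBIC)
c=cv2.resize(s[170:220,290:390],None,fx=4,fy=4,interpolation=cv2.INTER_CUBIC)
cv2.imwrite("pics/crop1.png",np.vstack([a,np.hstack([b,c])]))
h=cv2.cvtColor(t,cv2.COLOR_BGR2HSV)
m=cv2.inRange(h,(105,150,60),(130,255,255));m[:,:170]=0
M=cv2.moments(m,True);u=M['m10']/M['m00'],M['m01']/M['m00'];print("mat",u,onz("top",*u,4))
h=cv2.cvtColor(s,cv2.COLOR_BGR2HSV)
m=cv2.inRange(h,(105,150,60),(130,255,255));m[:300]=0
M=cv2.moments(m,True);u=M['m10']/M['m00'],M['m01']/M['m00'];print("mat side",u,onz("side",*u,4))
E
```

```text
Traceback (most recent call last):
ZeroDivisionError: float division by zero
```

View pics/crop1.png

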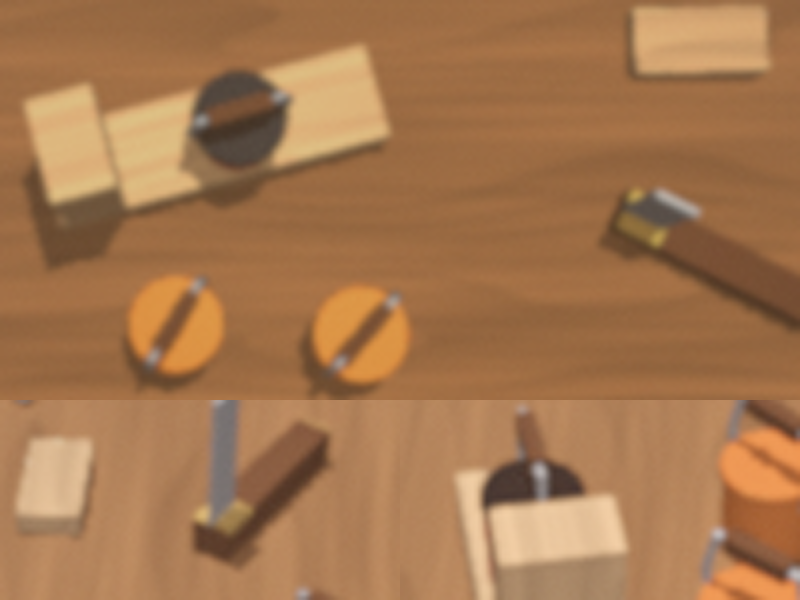

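The crop confirms the choices: the dark-lidded pot stands on the plate with its handle ends at top (314.5,210.5) and (336,204.5). The two lookalikes are orange, and the square has brass and its blade at top (425,232). Next I turn these into positions.

```bash
python3 - <<'E'
from h import *
t=cv2.imread("pics/top0.png");s=cv2.imread("pics/side0.png")
print(t[245,206],s[347,347])
for n,f,uv in(("top",t,(206,245)),("side",s,(347,347))):
    c=f[uv[1],uv[0]].astype(int); m=(np.abs(f.astype(int)-c).sum(2)<70).astype(np.uint8)
    _,l,st,ce=cv2.connectedComponentsWithStats(m);i=l[uv[1],uv[0]];print("mat",st[i],ce[i],onz(n,*ce[i],4).round(1))
T=lambda x,y:(265+x/4-.4,180+y/4-.4)
P=lambda x,y,z:onz("top",*T(x,y),z)
def show(k,p):print(k,np.round(p,1))
a,b=P(198,122,153),P(284,98,153);show("handle mid",(a+b)/2);print(np.linalg.norm(a-b),np.degrees(np.arctan2(*(b-a)[[1,0]])))
c=[P(25,100,190),P(92,84,190),P(118,188,190),P(55,207,190)]
for q in c:show("stud",q)
e1,e2=P(365,45,38),P(390,135,38);show("plate end",e1);show("plate end",e2)
b0=P(130,209,38);show("plate low edge near stud",b0)
v=e2-b0;print("plate dir deg",np.degrees(np.arctan2(v[1],v[0])))
v=(e1-e2);print("end dir",np.degrees(np.arctan2(v[1],v[0])), np.linalg.norm(v))
m=(c[1]+c[2])/2;show("stud front mid",m);e=(e1+e2)/2;v=e-m;print("dir",np.degrees(np.arctan2(v[1],v[0])),np.linalg.norm(v[:2]))
# square stock mask by dark brown in top
h=cv2.cvtColor(t,cv2.COLOR_BGR2HSV);print(h[247,450],h[250,460],h[220,450])
m=((h[...,2]<110)).astype(np.uint8);m[:, :400]=0;m[:,490:]=0;m[:215]=0;m[285:]=0
_,l,st,ce=cv2.connectedComponentsWithStats(m);print(st[:6],ce[:6])
sub=cv2.resize(t[220:270,410:480],None,fx=8,fy=8,interpolation=cv2.INTER_CUBIC)
sub2=cv2.resize(s[110:165,340:390],None,fx=8,fy=8,interpolation=cv2.INTER_CUBIC)
H=max(sub.shape[0],sub2.shape[0]);o=np.zeros((H,560+400,3),np.uint8);o[:400,:560]=sub;o[:440,560:]=sub2
cv2.imwrite("pics/crop2.png",cv2.resize(o,None,fx=.8333,fy=.8333))
E
```

```text
[171 101  74] [185 113  82]
mat [ 186  225   40   40 1237] [205.48423605 244.60549717] [479.4 345.    4. ]
mat [ 319  323   56   51 2240] [346.46785714 347.63303571] [479.3 346.9   4. ]
handle mid [563.6  -9.7 153. ]
60.527236970297636 -75.40368140140437
stud [567.8 133.2 190. ]
stud [577.6  88.9 190. ]
stud [508.4  72.6 190. ]
stud [496.7 113.9 190. ]
plate end [ 626.8 -104.4   38. ]
plate end [ 559.4 -120.6   38. ]
plate low edge near stud [508.8  70.8  38. ]
plate dir deg -75.18410506859865
end dir 13.475653417743885 69.23995947949341
stud front mid [543.   80.8 190. ]
dir -75.46600581949545 199.66542941660856
[ 12 144 122] [ 12 144 117] [ 13 144 149]
[[     0      0    640    400 255743]
 [   417    229     49     33    257]] [[319.38219228 199.45499193]
 [436.73151751 244.28793774]]
```

View pics/crop2.png

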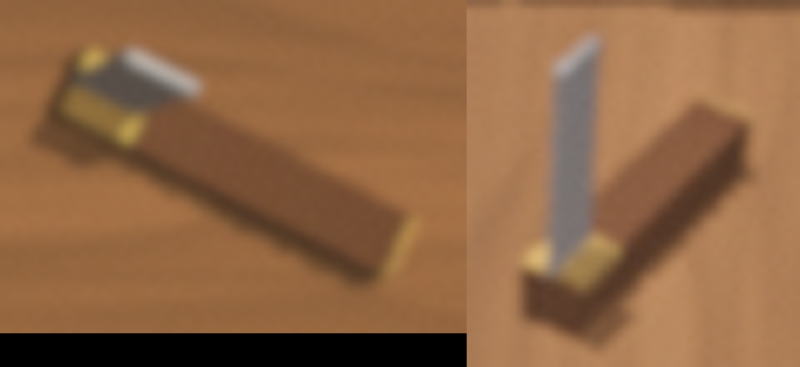

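The close crop shows the square upright on the bench. In crop pixels the stock's right end is at (418,218)/(385,278), the left brass end at (80,48)/(62,100), and the blade top edge runs (127,52) to (200,90).

```bash
python3 - <<'E'
from h import *
T=lambda x,y,z:onz("top",410+x/6.667-.44,220+y/6.667-.44,z)
S=lambda x,y,z:onz("side",340+(x-467)/6.667-.44,110+y/6.667-.44,z)
for k,p in dict(endU=T(418,216,30),endL=T(383,280,30),stU=T(84,46,30),stL=T(62,98,30),bl0=T(127,52,140),bl1=T(200,90,140),s_bl0=S(555,72,140),s_bl1=S(600,38,140),s_far=S(703,100,30),s_far2=S(748,125,30),s_near=S(525,270,30),s_near2=S(578,292,30)).items():print(k,p.round(1))
a,b=T(150,80,30),T(418,216,30);v=b-a;print(np.degrees(np.arctan2(v[1],v[0])))
a,b=T(127,52,140),T(200,90,140);v=b-a;print(np.degrees(np.arctan2(v[1],v[0])),np.linalg.norm(v))
a,b=T(120,140,30),T(383,280,30);v=b-a;print(np.degrees(np.arctan2(v[1],v[0])))
E
```

```text
endU [ 441.  -437.6   30. ]
endL [ 413.6 -420.5   30. ]
stU [ 518.2 -296.1   30. ]
stL [ 495.5 -285.2   30. ]
bl0 [ 504.4 -290.1  140. ]
bl1 [ 488.3 -318.9  140. ]
s_bl0 [ 506.2 -291.7  140. ]
s_bl1 [ 488.2 -319.1  140. ]
s_far [ 439.1 -435.5   30. ]
s_far2 [ 417.3 -416.5   30. ]
s_near [ 516.4 -295.    30. ]
s_near2 [ 491.6 -280.9   30. ]
-118.54881240179648
-119.18164186053964 32.9267543601195
-119.61154687032275
```

Request:
apply_moves(series="0 0 -1 0 0 -0.12 -1;0 0 -1 0 0 -0.12 -1;0 0 -1 0 0 -0.12 -1;0 0 -1 0 0 -0.12 -1;0 0 -1 0 0 -0.12 -1;0 0 -1 0 0 -0.12 -1;0 0 -1 0 0 -0.12 -1;0 0 -1 0 0 -0.12 -1;0 0 -1 0 0 -0.12 -1;0 0 -1 0 0 -0.12 -1", squeeze=50)

```text
clock: 0.93
eef_pos: [175.5, -599.6, 320.8]
tcp_rot: [-3.141, -0.001, 1.491]
contact_force: [-0.8, 0.5, -0.1]
opening: 1.0
```

Request:
apply_moves(series="0 0 0 0 0 -0.1137 -1;0 0 0 0 0 -0.1137 -1;0 0 0 0 0 -0.1137 -1;2.36 2.62 0 0 0 0 -1;2.36 2.62 0 0 0 0 -1;2.36 2.62 0 0 0 0 -1;2.36 2.62 0 0 0 0 -1;2.36 2.62 0 0 0 0 -1;2.36 2.62 0 0 0 0 -1;2.36 2.62 0 0 0 0 -1")

```text
clock: 1.77
eef_pos: [311.8, -392.0, 320.5]
tcp_rot: [-3.141, -0.0, 1.826]
contact_force: [0.0, -0.0, 1.2]
opening: 0.995
```

Request:
apply_moves(series="2.36 2.62 0 0 0 0 -1;2.36 2.62 0 0 0 0 -1;2.36 2.62 0 0 0 0 -1;2.36 2.62 0 0 0 0 -1;2.36 2.62 0 0 0 0 -1;2.36 2.62 0 0 0 0 -1;2.36 2.62 0 0 0 0 -1;2.36 2.62 0 0 0 0 -1;2.36 2.62 0 0 0 0 -1;2.36 2.62 0 0 0 0 -1")

```text
clock: 2.6
eef_pos: [505.8, -97.5, 320.6]
tcp_rot: [-3.141, -0.0, 1.826]
contact_force: [1.2, -0.4, 0.4]
opening: 1.0
```

```bash
cat >> h.py <<'E'
def rem(p,yaw):
    s=r.sense();a=s["eef_pos"];t=s["tcp_rot"]
    from scipy.spatial.transform import Rotation as Q
    R=Q.from_euler("xyz",t);G=Q.from_euler("xyz",[np.pi,0,np.radians(yaw)])
    print("t",round(s["clock"],2),"pos",a.round(1),"rot",np.degrees(t).round(2),"F",s["contact_force"].round(1),"M",s["wrist_torque"].round(2),"open",round(s["opening"],3))
    print("shift cm tool",(R.inv().apply(np.array(p)-a)/10).round(2),"then turn",(R.inv()*G).as_rotvec().round(4))
E
python3 -c "
from h import *
rem([563.6,-9.7,155-4+0],104.6)"
```

```text
t 2.6 pos [505.8 -97.5 320.6] rot [-1.7998e+02 -1.0000e-02  1.0462e+02] F [ 1.2 -0.4  0.4] M [ 0.   -0.01 -0.01] open 1.0
shift cm tool [ 7.03  7.81 16.96] then turn [-0.0003 -0.0001  0.0004]
```

Request:
apply_moves(series="2.34 2.6 0 0 0 0 -1;2.34 2.6 0 0 0 0 -1;2.35 2.61 0 0 0 0 -1;0 0 2 0 0 0 -1;0 0 2 0 0 0 -1;0 0 2 0 0 0 -1;0 0 2 0 0 0 -1;0 0 2 0 0 0 -1;0 0 2 0 0 0 -1;0 0 0 0 0 0 -1")

```text
clock: 3.43
eef_pos: [560.4, -11.4, 196.7]
tcp_rot: [-3.135, -0.002, 1.826]
contact_force: [-1.1, -0.0, -1.3]
opening: 1.0
```

```bash
python3 -c "
from h import *
rem([563.6,-9.7,151],104.6)
t=r.grab_frame('top');s=r.grab_frame('side')
a=cv2.resize(t[170:250,285:385],None,fx=4,fy=4,interpolation=cv2.INTER_CUBIC)
b=cv2.resize(s[130:210,270:370],None,fx=4,fy=4,interpolation=cv2.INTER_CUBIC)
cv2.imwrite('pics/c3.png',np.hstack([a,b]))
p=r.sense()['eef_pos'].copy();print(proj('top',p),proj('side',p),proj('top',[563.6,-9.7,153]),proj('side',[563.6,-9.7,153]))
"
```

```text
t 3.43 pos [560.4 -11.4 196.7] rot [-1.7963e+02 -1.1000e-01  1.0462e+02] F [-1.1 -0.  -1.3] M [0.01 0.01 0.01] open 1.0
shift cm tool [0.07 0.38 4.57] then turn [-0.0065 -0.0019  0.0004]
[325.81666259 204.84585523] [323.121815   165.13160744] [324.86377848 207.10697269] [322.88239647 180.65783932]
```

View pics/c3.png

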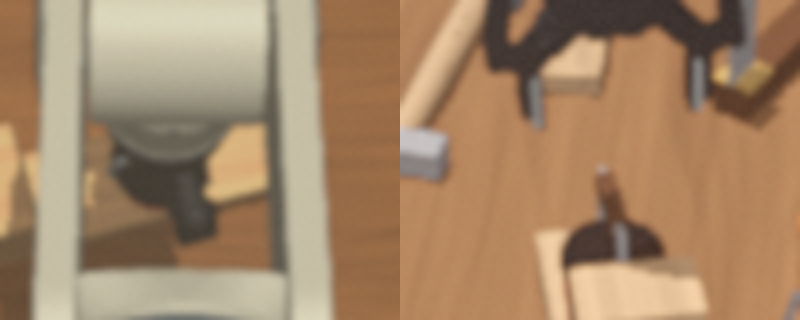

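The side crop shows the open fingers straddling the handle, at crop (540,110) and (697,90) with the bar around (606,200). That is within about 1 px of the prediction. I'll correct the remaining few millimetres, descend and close.

Request:
apply_moves(series="0.07 0.38 0 -0.0065 -0.002 0 -1;0 0 0.7 0 0 0 -1;0 0 0.7 0 0 0 -1;0 0 0.7 0 0 0 -1;0 0 0.7 0 0 0 -1;0 0 0.7 0 0 0 -1;0 0 0.7 0 0 0 -1;0 0 0.37 0 0 0 -1;0 0 0 0 0 0 -1;0 0 0 0 0 0 -1")

```text
clock: 4.37
eef_pos: [566.9, -9.9, 154.8]
tcp_rot: [3.136, 0.002, 1.826]
contact_force: [0.1, -0.2, 0.6]
opening: 0.998
```

```bash
python3 -c "
from h import *
rem([563.6,-9.7,151],104.6)"
```

```text
t 4.37 pos [566.9  -9.9 154.8] rot [1.7966e+02 1.0000e-01 1.0461e+02] F [ 0.1 -0.2  0.6] M [ 0.05 -0.01 -0.03] open 0.998
shift cm tool [ 0.1  -0.31  0.38] then turn [0.0059 0.0018 0.0003]
```

Request:
apply_moves(series="0.1 -0.31 0.38 0.006 0.002 0 -1;0 0 0 0 0 0 -1;0 0 0 0 0 0 -1;0 0 0 0 0 0 1;0 0 0 0 0 0 1;0 0 0 0 0 0 1;0 0 0 0 0 0 1;0 0 0 0 0 0 1;0 0 0 0 0 0 1;0 0 0 0 0 0 1", squeeze=60)

```text
clock: 5.2
eef_pos: [563.8, -9.7, 151.3]
tcp_rot: [3.141, 0.0, 1.826]
contact_force: [0.7, -0.2, 0.4]
opening: 0.009
```

```bash
python3 -c "
from h import *
rem([563.6,-9.7,151],104.6)"
```

```text
t 5.2 pos [563.8  -9.7 151.3] rot [179.97   0.   104.62] F [ 0.7 -0.2  0.4] M [0.05 0.02 0.02] open 0.009
shift cm tool [ 0.   -0.02  0.03] then turn [0.0005 0.     0.0003]
```

Opening 0.009 means the fingers shut on nothing, since the bar should leave about 0.14. I'll look.

```bash
python3 -c "
from h import *
t=r.grab_frame('top');s=r.grab_frame('side')
a=cv2.resize(t[170:250,285:385],None,fx=4,fy=4,interpolation=cv2.INTER_CUBIC)
b=cv2.resize(s[130:230,270:370],None,fx=5,fy=5,interpolation=cv2.INTER_CUBIC)
o=np.zeros((500,900,3),np.uint8);o[:320,:400]=a;o[:,400:]=b
cv2.imwrite('pics/c4.png',cv2.resize(o,(800,444)))
print(r.sense())
"
```

```text
{'clock': 5.3, 'qpos': array([-1.99132907e-02,  3.36179851e-01,  1.83048463e+00,  1.72625101e-04,
        9.74432143e-01, -2.75093025e-01]), 'qvel': array([ 0.00074524,  0.00058812,  0.00063746, -0.00114575,  0.00203828,
        0.00059073]), 'joint_efforts': array([ 1.44270671e-03, -5.51442969e+01, -3.00687218e+01,  7.18854826e-04,
       -2.06006291e-03,  3.83884685e-05]), 'eef_pos': array([563.78223876,  -9.6774898 , 151.26584879]), 'tcp_rot': array([ 3.14107647e+00, -2.76456519e-06,  1.82587914e+00]), 'contact_force': array([-0.22507785, -0.04230386,  0.08680662]), 'wrist_torque': array([-0.03702513,  0.02083736,  0.02009054]), 'opening': 0.0013964381767389616}
```

View pics/c4.png

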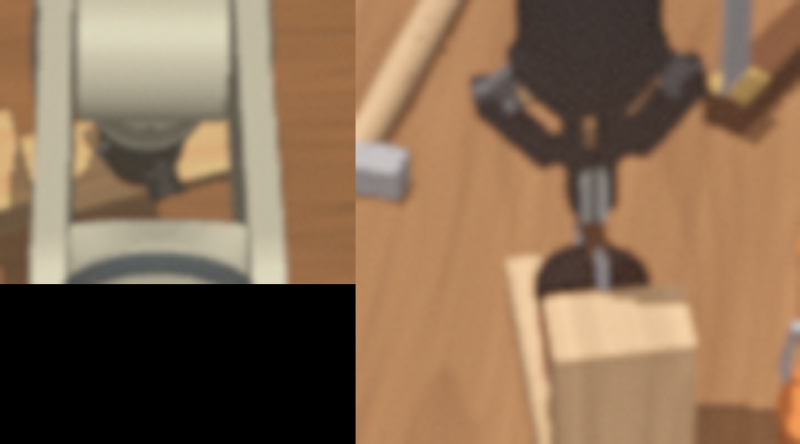

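The shut fingertips end at side (324,180), just above and occluding the bar, about 19 mm higher than the reported TCP implies. The open fingers were off by the same amount in the previous picture. I'll lower 17 mm, which keeps clear of the lid whether or not that offset is real, and close again.

Request:
apply_moves(series="0 0 0 0 0 0 -1;0 0 0 0 0 0 -1;0 0 0 0 0 0 -1;0 0 0 0 0 0 -1;0 0 0 0 0 0 -1;0 0 0 0 0 0 -1;0 0 0 0 0 0 -1;0 0 0 0 0 0 -1;0 0 0 0 0 0 -1;0 0 0 0 0 0 -1")

```text
clock: 6.13
eef_pos: [563.7, -9.7, 151.3]
tcp_rot: [3.141, 0.0, 1.826]
contact_force: [0.2, 0.4, 0.6]
opening: 1.0
```

Request:
apply_moves(series="0 0 0.4 0 0 0 -1;0 0 0.4 0 0 0 -1;0 0 0.4 0 0 0 -1;0 0 0.5 0 0 0 -1;0 0 0 0 0 0 -1;0 0 0 0 0 0 -1;0 0 0 0 0 0 -1;0 0 0 0 0 0 -1;0 0 0 0 0 0 -1;0 0 0 0 0 0 -1")

```text
clock: 6.97
eef_pos: [563.9, -9.7, 134.5]
tcp_rot: [3.141, 0.0, 1.826]
contact_force: [0.2, 0.4, -0.1]
opening: 0.997
```

Request:
apply_moves(series="0 0 0 0 0 0 1;0 0 0 0 0 0 1;0 0 0 0 0 0 1;0 0 0 0 0 0 1;0 0 0 0 0 0 1;0 0 0 0 0 0 1;0 0 0 0 0 0 1;0 0 0 0 0 0 1;0 0 0 0 0 0 1;0 0 0 0 0 0 1")

```text
clock: 7.8
eef_pos: [564.0, -9.7, 134.4]
tcp_rot: [3.141, 0.0, 1.826]
contact_force: [1.4, -0.1, 1.2]
opening: 0.124
```

```bash
python3 -c "
from h import *
rem([563.6,-9.7,134],104.6)"
```

```text
t 7.8 pos [564.   -9.7 134.4] rot [1.7994e+02 1.0000e-02 1.0461e+02] F [ 1.4 -0.1  1.2] M [-0.09 -0.05  0.01] open 0.124
shift cm tool [ 0.01 -0.04  0.04] then turn [0.001  0.0002 0.0002]
```

Request:
apply_moves(series="0 0 -0.3 0 0 0 1;0 0 -0.6 0 0 0 1;0 0 -1 0 0 0 1;0 0 -1.2 0 0 0 1;0 0 -1.2 0 0 0 1;0 0 -1.2 0 0 0 1;0 0 -1 0 0 0 1;0 0 -0.5 0 0 0 1;0 0 0 0 0 0 1;0 0 0 0 0 0 1", squeeze=80)

```text
clock: 8.63
eef_pos: [563.8, -9.7, 204.5]
tcp_rot: [3.141, 0.0, 1.826]
contact_force: [-0.6, -0.4, -4.5]
opening: 0.116
```

```bash
python3 -c "
from h import *
rem([563.6,-9.7,204],104.6)
s=r.grab_frame('side')
crop(s,270,80,100,100,6,'pics/c5.png')
"
```

```text
t 8.63 pos [563.8  -9.7 204.5] rot [1.7994e+02 1.0000e-02 1.0461e+02] F [-0.6 -0.4 -4.5] M [-0.    0.02  0.02] open 0.116
shift cm tool [ 0.   -0.02  0.05] then turn [0.001  0.0001 0.0002]
```

View pics/c5.png

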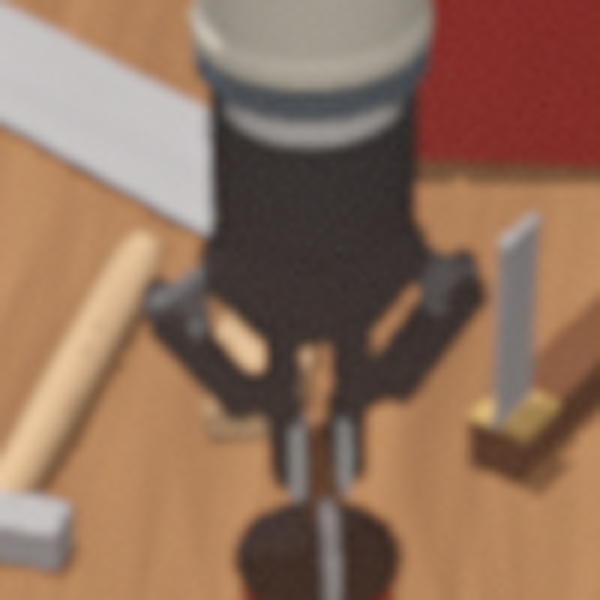

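The crop shows the bar held well between both pads at crop (320,460), with the pot hanging straight and its lid at (318,560). The wrist feels the weight. I'll raise it above the stud and carry it over to the mat.

Request:
apply_moves(series="0 0 -0.5 0 0 0 1;0 0 -1 0 0 0 1;0 0 -1.5 0 0 0 1;0 0 -1.5 0 0 0 1;0 0 -1.5 0 0 0 1;0 0 -1.5 0 0 0 1;0 0 -1.5 0 0 0 1;0 0 -1.2 0 0 0 1;0 0 -0.6 0 0 0 1;0 0 -0.2 0 0 0 1")

```text
clock: 9.52
eef_pos: [564.2, -9.7, 315.6]
tcp_rot: [3.139, 0.0, 1.826]
contact_force: [-0.1, 0.7, -3.6]
opening: 0.115
```

Request:
apply_moves(series="0.5 0 0 0 0 0 1;1.2 0 0 0 0 0 1;2 0 0 0 0 0 1;2.6 0 0 0 0 0 1;3 0 0 0 0 0 1;3 0 0 0 0 0 1;3 0 0 0 0 0 1;3 0 0 0 0 0 1;3 0 0 0 0 0 1;3 0 0 0 0 0 1")

```text
clock: 10.35
eef_pos: [500.7, 227.4, 313.3]
tcp_rot: [-3.14, -0.0, 1.826]
contact_force: [-0.1, 0.2, -4.1]
opening: 0.114
```

Request:
apply_moves(series="3 0.2 0 0 0 0 1;2.8 0.2 0 0 0 0 1;2.3 0.2 0 0 0 0 1;1.8 0.2 0 0 0 0 1;1.2 0 0 0 0 0 1;0.7 0 0 0 0 0 1;0.34 0 0 0 0 0 1;0 0 0 0 0 0 1;0 0 0 0 0 0 1;0 0 0 0 0 0 1")

```text
clock: 11.18
eef_pos: [479.7, 344.1, 314.3]
tcp_rot: [3.141, 0.0, 1.825]
contact_force: [-0.2, 0.1, -4.2]
opening: 0.117
```

Request:
apply_moves(series="0 0 1 0 0 0 1;0 0 2 0 0 0 1;0 0 2.5 0 0 0 1;0 0 2.5 0 0 0 1;0 0 2.5 0 0 0 1;0 0 2.5 0 0 0 1;0 0 2.5 0 0 0 1;0 0 1.5 0 0 0 1;0 0 0.5 0 0 0 1;0 0 0 0 0 0 1")

```text
clock: 12.02
eef_pos: [478.9, 343.8, 137.6]
tcp_rot: [-3.139, 0.001, 1.825]
contact_force: [-1.3, 1.3, -4.0]
opening: 0.115
```

```bash
python3 -c "
from h import *
rem([479.7,346.0,100.4],104.6)
t=r.grab_frame('top');s=r.grab_frame('side')
a=cv2.resize(t[185:285,150:250],None,fx=4,fy=4,interpolation=cv2.INTER_CUBIC)
b=cv2.resize(s[280:380,290:390],None,fx=4,fy=4,interpolation=cv2.INTER_CUBIC)
cv2.imwrite('pics/c6.png',np.hstack([a,b]))
for z in(4,):print([proj(n,[479.4,346,z]).round(1) for n in('top','side')])
"
```

```text
t 12.02 pos [478.9 343.8 137.6] rot [-1.7987e+02  6.0000e-02  1.0458e+02] F [-1.3  1.3 -4. ] M [-0.05 -0.02  0.04] open 0.115
shift cm tool [0.19 0.15 3.72] then turn [-0.0023  0.0011 -0.0004]
[array([205.1, 244.6]), array([346.5, 347.2])]
```

View pics/c6.png

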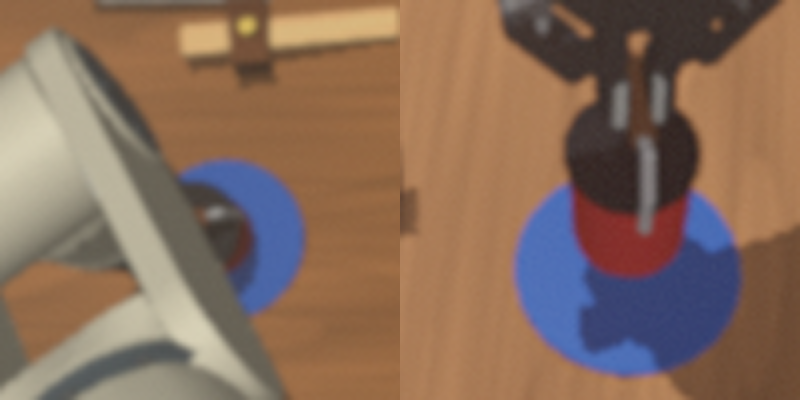

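The crop shows the pot held upright over the mat, with its lid centre at side (348,319.5). I'll check that against the mat centre, then lower.

```bash
python3 -c "
from h import *
print(onz('side',348-.4,319.5-.4,115),proj('side',[479.7,344.1,115]))
rem([479.7,346.0,100.4],104.6)
"
```

```text
[479.66964859 348.32217187 115.        ] [347.72185809 317.22927999]
t 12.12 pos [480.2 345.  139.9] rot [ 1.7992e+02 -2.0000e-02  1.0459e+02] F [-0.3  0.3 -3.9] M [ 0.01 -0.02  0.01] open 0.113
shift cm tool [ 0.11 -0.03  3.95] then turn [ 0.0015 -0.0003 -0.0001]
```

Request:
apply_moves(series="0 0 0.8 0.0015 0 0 1;0 0 0.8 0 0 0 1;0 0 0.8 0 0 0 1;0 0 0.6 0 0 0 1;0 0 0.4 0 0 0 1;0 0 0.2 0 0 0 1;0 0 0 0 0 0 1;0 0 0 0 0 0 1;0 0 0 0 0 0 1;0 0 0 0 0 0 1")

```text
clock: 12.95
eef_pos: [479.8, 345.1, 103.6]
tcp_rot: [-3.141, -0.0, 1.826]
contact_force: [0.8, -0.5, -4.6]
opening: 0.115
```

Request:
apply_moves(series="0 0 0.1 0 0 0 1;0 0 0.1 0 0 0 1;0 0 0.1 0 0 0 1;0 0 0 0 0 0 1;0 0 0 0 0 0 1;0 0 0 0 0 0 1;0 0 0 0 0 0 1;0 0 0 0 0 0 1;0 0 0 0 0 0 1;0 0 0 0 0 0 1")

```text
clock: 13.78
eef_pos: [479.8, 345.1, 100.5]
tcp_rot: [-3.141, -0.0, 1.826]
contact_force: [1.6, -1.3, 1.5]
opening: 0.115
```

```bash
python3 -c "
from h import *
rem([479.7,346.0,100.4],104.6)
"
```

```text
t 13.78 pos [479.8 345.1 100.5] rot [-1.7998e+02 -1.0000e-02  1.0462e+02] F [ 1.6 -1.3  1.5] M [-0.09 -0.2  -0.  ] open 0.115
shift cm tool [0.09 0.01 0.01] then turn [-0.0004 -0.0002  0.0003]
```

The pot's weight has come off the wrist at the expected height, so I'll release and retreat upward.

Request:
apply_moves(series="0 0 0 0 0 0 0.6;0 0 0 0 0 0 0.3;0 0 0 0 0 0 0;0 0 0 0 0 0 -0.5;0 0 0 0 0 0 -1;0 0 0 0 0 0 -1;0 0 0 0 0 0 -1;0 0 0 0 0 0 -1;0 0 -0.5 0 0 0 -1;0 0 -1 0 0 0 -1")

```text
clock: 14.62
eef_pos: [478.8, 344.5, 114.8]
tcp_rot: [-3.139, 0.001, 1.826]
contact_force: [-0.5, -0.6, 0.6]
opening: 0.999
```

Request:
apply_moves(series="0 0 -1.5 0 0 0 -1;0 0 -2 0 0 0 -1;0 0 -2 0 0 0 -1;0 0 -2.5 0 0 0 -1;0 0 -2.5 0 0 0 -1;0 0 -2.5 0 0 0 -1;0 0 -2.5 0 0 0 -1;0 0 -2 0 0 0 -1;0 0 -1 0 0 0 -1;0 0 0 0 0 0 -1")

```text
clock: 15.45
eef_pos: [480.7, 345.7, 303.5]
tcp_rot: [3.138, -0.002, 1.826]
contact_force: [1.0, 0.1, 0.2]
opening: 1.0
```

Request:
apply_moves(series="-3.44 -1 0 0 0 0 -1;-3.44 -1 0 0 0 0 -1;-3.44 -1 0 0 0 0 -1;-3.44 -1 0 0 0 0 -1;-3.44 -1 0 0 0 0 -1;-3.44 -1 0 0 0 0 -1;-3.44 -1 0 0 0 0 -1;-3.44 -1 0 0 0 0 -1;-3.44 -1 0 0 0 0 -1;-3.44 -1 0 0 0 0 -1")

```text
clock: 16.28
eef_pos: [468.6, -14.7, 299.2]
tcp_rot: [-3.139, -0.0, 1.826]
contact_force: [1.1, 0.2, -0.6]
opening: 1.0
```

Request:
apply_moves(series="-3.44 -1 0 0 0 0 -1;-3.44 -1 0 0 0 0 -1;-3.44 -1 0 0 0 0 -1;-3.44 -1 0 0 0 0 -1;-3.44 -1 0 0 0 0 -1;-3.44 -1 0 0 0 0 -1;-3.44 -1 0 0 0 0 -1;-3.44 -1 0 0 0 0 -1;-3.44 -1 0 0 0 0 -1;-3.44 -1 0 0 0 0 -1")

```text
clock: 17.12
eef_pos: [458.8, -372.6, 298.9]
tcp_rot: [-3.139, -0.002, 1.826]
contact_force: [1.2, 0.2, 1.4]
opening: 1.002
```

Request:
apply_moves(series="0 0 0 0 0 0.1092 -1;0 0 0 0 0 0.1092 -1;0 0 0 0 0 0.1092 -1;0 0 0 0 0 0.1092 -1;0 0 0 0 0 0.1092 -1;0 0 0 0 0 0.1092 -1;0 0 0 0 0 0.1092 -1;0 0 0 0 0 0 -1;0 0 0 0 0 0 -1;0 0 0 0 0 0 -1")

```text
clock: 17.95
eef_pos: [459.5, -371.0, 299.7]
tcp_rot: [-3.14, 0.0, 1.065]
contact_force: [0.2, 0.7, -0.4]
opening: 0.997
```

```bash
python3 -c "
from h import *
rem([459.1,-372.2,120],60.8)
t=r.grab_frame('top');s=r.grab_frame('side')
cv2.imwrite('pics/t7.png',t);cv2.imwrite('pics/s7.png',s)
a=cv2.resize(t[195:295,150:250],None,fx=4,fy=4,interpolation=cv2.INTER_CUBIC)
b=cv2.resize(s[280:380,290:390],None,fx=4,fy=4,interpolation=cv2.INTER_CUBIC)
c=cv2.resize(s[60:180,300:420],None,fx=3.3334,fy=3.3334,interpolation=cv2.INTER_CUBIC)
cv2.imwrite('pics/c7.png',cv2.resize(np.hstack([a,b,c[:400,:400]]),(800,267)))
"
```

```text
t 17.95 pos [ 459.5 -371.   299.7] rot [-1.799e+02  3.000e-02  6.102e+01] F [ 0.2  0.7 -0.4] M [ 0.02 -0.01 -0.03] open 0.997
shift cm tool [-0.12  0.05 17.97] then turn [-0.0018  0.0005  0.0039]
```

View pics/c7.png

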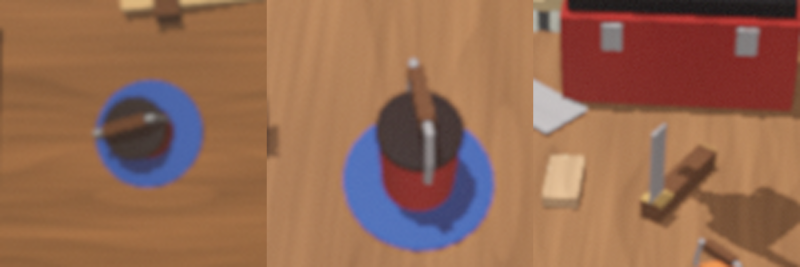

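The pot stands upright on the mat after release. I'll check its centring and work out where the tips are relative to the reported z from the earlier pad pixels.

```bash
python3 -c "
from h import *
# handle on mat
a=onz('top',186.75-.4,244.5-.4,119);b=onz('top',207-.4,239.25-.4,119);print('handle',(a+b)/2)
a=onz('side',290+(412-267)*.375-.4,280+64*.375-.4,119);b=onz('side',290+(428-267)*.375-.4,280+125*.375-.4,119);print('handle side',(a+b)/2,a,b)
def atx(u,v,y):
    o,d=ray('side',u,v);return o+d*(y-o[1])/d[1]
# c5 pads bottoms sensed 204.5 ; pad front edge y ~ 0
for y in(-9.7,1):print('c5',atx(270+320/6-.4,80+497/6-.4,y))
for y in(-9.7,1):print('c4 (151.3)',atx(270+(595-355.6)/4.444-.4,130+222/4.444-.4,y))
for y in(-9.7,1):print('c3 (197-200 open)',atx(270+218/4-.4,130+117/4-.4,y))
# c6 sensed 138-140, pads bottom (619,128),(659,122)
for y in(344,355):print('c6',atx(290+(640-400)/4-.4,280+126/4-.4,y))
"
```

```text
handle [480.09730688 344.51556851 119.        ]
handle side [481.54739394 341.37959384 119.        ] [489.02458669 316.1152861  119.        ] [474.0702012  366.64390159 119.        ]
c5 [562.89294295  -9.7        210.10831178]
c5 [561.72782879   1.         218.87274187]
c4 (151.3) [562.12585097  -9.7        156.67886766]
c4 (151.3) [560.97009819   1.         166.09533564]
c3 (197-200 open) [560.04058987  -9.7        221.07118183]
c3 (197-200 open) [558.91028503   1.         229.70182414]
c6 [476.65229642 344.         136.50765047]
c6 [476.45816706 355.         153.15810932]
```

Request:
apply_moves(series="-0.12 0.05 1 0 0 0.004 -1;0 0 2 0 0 0 -1;0 0 3 0 0 0 -1;0 0 3.5 0 0 0 -1;0 0 3.5 0 0 0 -1;0 0 3.5 0 0 0 -1;0 0 3.5 0 0 0 -1;0 0 3 0 0 0 -1;0 0 2 0 0 0 -1;0 0 1 0 0 0 -1")

```text
clock: 18.88
eef_pos: [457.5, -371.1, 36.8]
tcp_rot: [-3.136, -0.0, 1.058]
contact_force: [-0.6, 0.7, 0.0]
opening: 0.998
```

Request:
apply_moves(series="0 0 0.5 0 0 0 -1;0 0 0.5 0 0 0 -1;0 0 0.5 0 0 0 -1;0 0 0.5 0 0 0 -1;0 0 0.5 0 0 0 -1;0 0 0 0 0 0 -1;0 0 0 0 0 0 -1;0 0 0 0 0 0 -1;0 0 0 0 0 0 -1;0 0 0 0 0 0 -1")

```text
clock: 19.72
eef_pos: [459.6, -372.7, 15.8]
tcp_rot: [-3.141, 0.001, 1.058]
contact_force: [0.1, 0.5, -0.1]
opening: 1.005
```

```bash
python3 -c "
from h import *
rem([459.1,-372.2,-8],60.8)
s=r.grab_frame('side')
crop(s,320,90,80,80,7,'pics/c8.png')
"
```

```text
t 19.72 pos [ 459.6 -372.7   15.8] rot [-1.7999e+02  5.0000e-02  6.0590e+01] F [ 0.1  0.5 -0.1] M [-0.02 -0.05  0.03] open 1.005
shift cm tool [ 0.02 -0.07  2.38] then turn [-0.0002  0.0008 -0.0036]
```

View pics/c8.png

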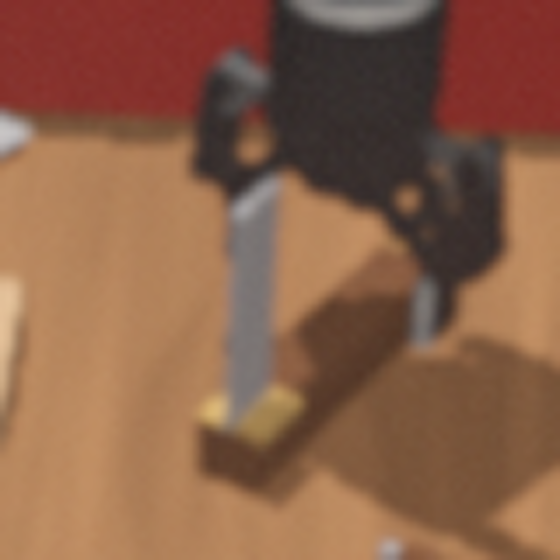

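```bash
python3 -c "
from h import *
o,d=ray('side',380.3,139.3)
for y in(-360,-352,-345,-340):print((o+d*(y-o[1])/d[1]).round(1))
"
```

```text
[ 420.8 -360.    28.2]
[ 421.1 -352.    34. ]
[ 421.4 -345.    39.2]
[ 421.5 -340.    42.8]
```

The near finger's open tip sits at crop (425,348), about z = 35 where the reported z is 16, so open tips are about 20 mm above it. A reported z of -6 puts the tips about 5 mm above the bench once closed, which is safe. I'll descend and close.

Request:
apply_moves(series="0 -0.07 0.4 0 0 -0.0036 -1;0 0 0.4 0 0 0 -1;0 0 0.4 0 0 0 -1;0 0 0.4 0 0 0 -1;0 0 0.3 0 0 0 -1;0 0 0.3 0 0 0 -1;0 0 0 0 0 0 -1;0 0 0 0 0 0 -1;0 0 0 0 0 0 -1;0 0 0 0 0 0 -1")

```text
clock: 20.6
eef_pos: [458.9, -372.3, -6.3]
tcp_rot: [-3.141, 0.001, 1.061]
contact_force: [0.2, -0.6, -0.5]
opening: 1.0
```

Request:
apply_moves(series="0 0 0 0 0 0 1;0 0 0 0 0 0 1;0 0 0 0 0 0 1;0 0 0 0 0 0 1;0 0 0 0 0 0 1;0 0 0 0 0 0 1;0 0 0 0 0 0 1;0 0 0 0 0 0 1;0 0 0 0 0 0 1;0 0 0 0 0 0 1", squeeze=90)

```text
clock: 21.43
eef_pos: [459.1, -372.5, -6.1]
tcp_rot: [3.141, 0.001, 1.061]
contact_force: [0.1, 0.2, 6.3]
opening: 0.33
```

```bash
python3 -c "
from h import *
rem([459.1,-372.2,-6],60.8)
"
```

```text
t 21.43 pos [ 459.1 -372.5   -6.1] rot [1.7999e+02 5.0000e-02 6.0800e+01] F [0.1 0.2 6.3] M [ 0.03  0.1  -0.03] open 0.33
shift cm tool [ 0.03 -0.02 -0.01] then turn [ 0.0002  0.0008 -0.0001]
```

Gripped: the opening of 0.33 is about 28 mm, which fits the 30 mm stock. I'll lift, turn to the plate's yaw and move to a stand-off in front of the corner.

Request:
apply_moves(series="0 0 -0.5 0 0 0 1;0 0 -1 0 0 0 1;0 0 -1.5 0 0 0 1;0 0 -2 0 0 0 1;0 0 -2.5 0 0 0 1;0 0 -2.5 0 0 0 1;0 0 -2 0 0 0 1;0 0 -1.5 0 0 0 1;0 0 -1 0 0 0 1;0 0 -0.5 0 0 0 1")

```text
clock: 22.27
eef_pos: [459.2, -372.5, 145.2]
tcp_rot: [3.141, 0.001, 1.061]
contact_force: [0.1, -0.4, -3.1]
opening: 0.332
```

Request:
apply_moves(series="0 0 0 0 0 -0.03 1;0 0 0 0 0 -0.07 1;0 0 0 0 0 -0.1 1;0 0 0 0 0 -0.1 1;0 0 0 0 0 -0.1 1;0 0 0 0 0 -0.1 1;0 0 0 0 0 -0.1 1;0 0 0 0 0 -0.1 1;0 0 0 0 0 -0.05 1;0 0 0 0 0 -0.016 1")

```text
clock: 23.1
eef_pos: [458.3, -371.7, 142.6]
tcp_rot: [-3.14, -0.001, 1.83]
contact_force: [-0.4, 0.2, -3.1]
opening: 0.335
```

Request:
apply_moves(series="0.8 0.6 0 0 0 0 1;1.6 1.1 0 0 0 0 1;2.4 1.7 0 0 0 0 1;2.8 1.95 0 0 0 0 1;2.8 1.95 0 0 0 0 1;2.8 1.95 0 0 0 0 1;2.8 1.95 0 0 0 0 1;2.8 1.95 0 0 0 0 1;2.8 1.95 0 0 0 0 1;2.8 1.95 0 0 0 0 1")

```text
clock: 23.93
eef_pos: [561.9, -90.5, 143.1]
tcp_rot: [-3.14, -0.0, 1.825]
contact_force: [1.1, 0.3, -2.8]
opening: 0.333
```

Request:
apply_moves(series="1.8 1.2 0 0 0 0 1;1.2 0.8 0 0 0 0 1;0.6 0.4 0 0 0 0 1;0.2 0.1 0 0 0 0 1;0 0 0 0 0 0 1;0 0 0 0 0 0 1;0 0 0 0 0 0 1;0 0 0 0 0 0 1;0 0 0 0 0 0 1;0 0 0 0 0 0 1")

```text
clock: 24.77
eef_pos: [576.4, -50.4, 143.3]
tcp_rot: [-3.141, 0.0, 1.826]
contact_force: [-0.4, -0.8, -3.2]
opening: 0.331
```

```bash
python3 -c "
from h import *
rem([577.3,-49.8,60],104.7)
"
```

```text
t 24.77 pos [576.4 -50.4 143.3] rot [-179.94    0.    104.64] F [-0.4 -0.8 -3.2] M [-0.05 -0.06  0.02] open 0.331
shift cm tool [0.04 0.11 8.33] then turn [-0.001   0.     -0.0011]
```

Request:
apply_moves(series="0.04 0.11 0.5 0 0 -0.001 1;0 0 1 0 0 0 1;0 0 1.5 0 0 0 1;0 0 1.8 0 0 0 1;0 0 1.8 0 0 0 1;0 0 1.5 0 0 0 1;0 0 1.2 0 0 0 1;0 0 0.7 0 0 0 1;0 0 0.3 0 0 0 1;0 0 0 0 0 0 1")

```text
clock: 25.6
eef_pos: [577.1, -49.2, 39.6]
tcp_rot: [-3.14, -0.0, 1.828]
contact_force: [-0.1, -0.3, -2.6]
opening: 0.334
```

```bash
python3 -c "
from h import *
rem([577.3,-49.8,32],104.7)
t=r.grab_frame('top');s=r.grab_frame('side')
a=cv2.resize(t[170:250,265:365],None,fx=4,fy=4,interpolation=cv2.INTER_CUBIC)
b=cv2.resize(s[120:220,270:370],None,fx=4,fy=4,interpolation=cv2.INTER_CUBIC)
o=np.zeros((400,800,3),np.uint8);o[:320,:400]=a;o[:,400:]=b
cv2.imwrite('pics/c9.png',o)
"
```

```text
t 25.6 pos [577.1 -49.2  39.6] rot [-1.7989e+02 -2.0000e-02  1.0474e+02] F [-0.1 -0.3 -2.6] M [-0.09 -0.01 -0.03] open 0.334
shift cm tool [-0.07  0.01  0.76] then turn [-0.002  -0.0004  0.0008]
```

View pics/c9.png

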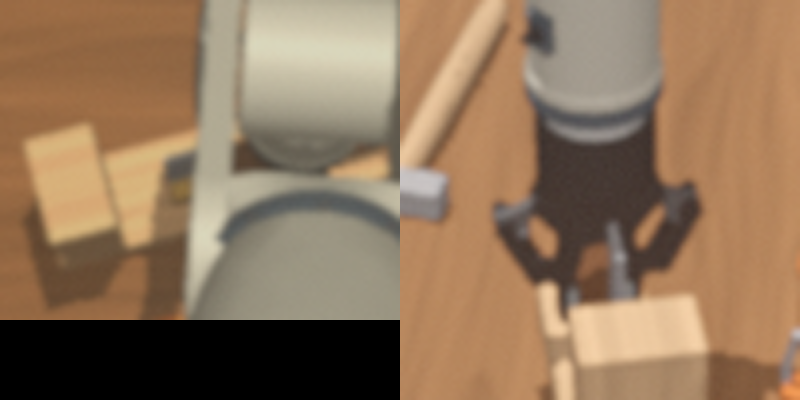

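The crop shows the square over the plate with its blade upright. The blade's stud end is at top crop (168,165), short of the stud face. I'll check the lateral position, then set it down on the plate.

```bash
python3 -c "
from h import *
print(onz('top',265+168/4-.4,170+163/4-.4,185))
d=np.array([.2538,-.9673]);p=r.sense()['eef_pos'][:2]-95*d;print(p, (p-[543,80.8])@d,(p-[543,80.8])@[.9673,.2538])
"
```

```text
[551.3224894   39.30571973 185.        ]
[553.76961038  42.63353983] 39.6517440334356 0.7307965318411092
```

Request:
apply_moves(series="0 0 0.2 0 0 0 1;0 0 0.1 0 0 0 1;0 0 0.1 0 0 0 1;0 0 0.1 0 0 0 1;0 0 0.1 0 0 0 1;0 0 0 0 0 0 1;0 0 0 0 0 0 1;0 0 0 0 0 0 1;0 0 0 0 0 0 1;0 0 0 0 0 0 1")

```text
clock: 26.53
eef_pos: [577.4, -49.2, 34.3]
tcp_rot: [-3.141, 0.0, 1.828]
contact_force: [-0.2, -0.2, -3.3]
opening: 0.334
```

```bash
python3 -c "
from h import *
rem([567.1,-11.1,32],104.7)
"
```

```text
t 26.53 pos [577.4 -49.2  34.3] rot [-179.95    0.    104.74] F [-0.2 -0.2 -3.3] M [-0.06 -0.05  0.01] open 0.334
shift cm tool [ 3.95 -0.03  0.23] then turn [-0.001   0.      0.0007]
```

Request:
apply_moves(series="0.3 0 0 0 0 0 1;0.6 0 0 0 0 0 1;0.7 0 0 0 0 0 1;0.7 0 0 0 0 0 1;0.5 0 0 0 0 0 1;0.4 0 0 0 0 0 1;0.2 0 0 0 0 0 1;0 0 0 0 0 0 1;0 0 0 0 0 0 1;0 0 0 0 0 0 1")

```text
clock: 27.37
eef_pos: [568.8, -16.5, 34.3]
tcp_rot: [-3.141, 0.0, 1.828]
contact_force: [0.4, -0.3, -2.7]
opening: 0.333
```

Request:
apply_moves(series="0 0 0.1 0 0 0 1;0 0 0.1 0 0 0 1;0 0 0 0 0 0 1;0 0 0.05 0 0 0 1;0 0 0 0 0 0 1;0 0 0 0 0 0 1;0 0 0 0 0 0 1;0 0 0 0 0 0 1;0 0 0 0 0 0 1;0 0 0 0 0 0 1")

```text
clock: 28.2
eef_pos: [568.7, -16.5, 31.9]
tcp_rot: [-3.141, 0.0, 1.828]
contact_force: [-3.0, -2.6, 3.0]
opening: 0.332
```

```bash
python3 -c "
from h import *
rem([567.1,-11.1,32],104.7)
"
```

```text
t 28.2 pos [568.7 -16.5  31.9] rot [-1.7994e+02  1.0000e-02  1.0474e+02] F [-3.  -2.6  3. ] M [-0.44  0.33 -0.03] open 0.332
shift cm tool [ 0.56 -0.02 -0.01] then turn [-0.0011  0.0001  0.0007]
```

Request:
apply_moves(series="0.1 0 0 0 0 0 1;0.1 0 0 0 0 0 1;0.1 0 0 0 0 0 1;0.05 0 0 0 0 0 1;0 0 0 0 0 0 1;0 0 0 0 0 0 1;0 0 0 0 0 0 1;0 0 0 0 0 0 1;0 0 0 0 0 0 1;0 0 0 0 0 0 1")

```text
clock: 29.03
eef_pos: [568.3, -12.8, 31.9]
tcp_rot: [-3.141, -0.0, 1.828]
contact_force: [2.5, 0.7, 1.9]
opening: 0.335
```

```bash
python3 -c "
from h import *
rem([567.1,-11.1,32],104.7)
"
```

```text
t 29.03 pos [568.3 -12.8  31.9] rot [-179.99   -0.    104.73] F [2.5 0.7 1.9] M [ 0.11 -0.36 -0.04] open 0.335
shift cm tool [ 0.19 -0.07 -0.01] then turn [-0.0002 -0.      0.0006]
```

Request:
apply_moves(series="0.05 0 0 0 0 0 1;0.05 0 0 0 0 0 1;0.05 0 0 0 0 0 1;0.05 0 0 0 0 0 1;0 0 0 0 0 0 1;0 0 0 0 0 0 1;0 0 0 0 0 0 1;0 0 0 0 0 0 1;0 0 0 0 0 0 1;0 0 0 0 0 0 1")

```text
clock: 29.87
eef_pos: [567.3, -11.2, 31.9]
tcp_rot: [-3.14, 0.0, 1.828]
contact_force: [1.4, -4.9, 5.6]
opening: 0.332
```

```bash
python3 -c "
from h import *
rem([567.1,-11.1,32],104.7)
"
```

```text
t 29.87 pos [567.3 -11.2  31.9] rot [-1.7994e+02  1.0000e-02  1.0475e+02] F [ 1.4 -4.9  5.6] M [-0.66 -0.24 -0.04] open 0.332
shift cm tool [ 0.01 -0.02 -0.01] then turn [-0.0011  0.0002  0.0008]
```

Request:
apply_moves(series="0.05 0 0.03 0 0 0 1;0 0 0 0 0 0 1;0.05 0 0.03 0 0 0 1;0 0 0 0 0 0 1;0 0 0 0 0 0 1;0 0 0 0 0 0 1;0 0 0 0 0 0 1;0 0 0 0 0 0 1;0 0 0 0 0 0 1;0 0 0 0 0 0 1")

```text
clock: 30.7
eef_pos: [567.4, -10.8, 31.9]
tcp_rot: [-3.141, 0.001, 1.829]
contact_force: [-0.8, -8.1, 10.9]
opening: 0.333
```

```bash
python3 -c "
from h import *
rem([567.1,-11.1,32],104.7)
"
```

```text
t 30.7 pos [567.4 -10.8  31.9] rot [-1.7996e+02  6.0000e-02  1.0477e+02] F [-0.8 -8.1 10.9] M [-1.21  0.04  0.03] open 0.333
shift cm tool [-0.02 -0.03 -0.01] then turn [-0.0007  0.0011  0.0012]
```

Request:
apply_moves(series="0.05 0 0.04 0 0 0 1;0 0 0 0 0 0 1;0.05 0 0.04 0 0 0 1;0 0 0 0 0 0 1;0.05 0 0 0 0 0 1;0 0 0 0 0 0 1;0 0 0 0 0 0 1;0 0 0 0 0 0 1;0 0 0 0 0 0 1;0 0 0 0 0 0 1")

```text
clock: 31.53
eef_pos: [567.5, -9.9, 31.8]
tcp_rot: [3.141, 0.002, 1.829]
contact_force: [-1.0, -12.0, 18.8]
opening: 0.327
```

```bash
python3 -c "
from h import *
rem([567.1,-11.1,32],104.7)
t=r.grab_frame('top');s=r.grab_frame('side')
a=cv2.resize(t[180:240,265:345],None,fx=5,fy=5,interpolation=cv2.INTER_CUBIC)
b=cv2.resize(s[140:220,280:360],None,fx=5,fy=5,interpolation=cv2.INTER_CUBIC)
o=np.zeros((400,800,3),np.uint8);o[:300,:400]=a;o[:,400:]=b
cv2.imwrite('pics/c10.png',o)
"
```

```text
t 31.53 pos [567.5  -9.9  31.8] rot [1.7999e+02 1.2000e-01 1.0478e+02] F [ -1.  -12.   18.8] M [-1.76  0.4  -0.03] open 0.327
shift cm tool [-0.1  -0.07 -0.01] then turn [0.0002 0.0021 0.0014]
```

View pics/c10.png

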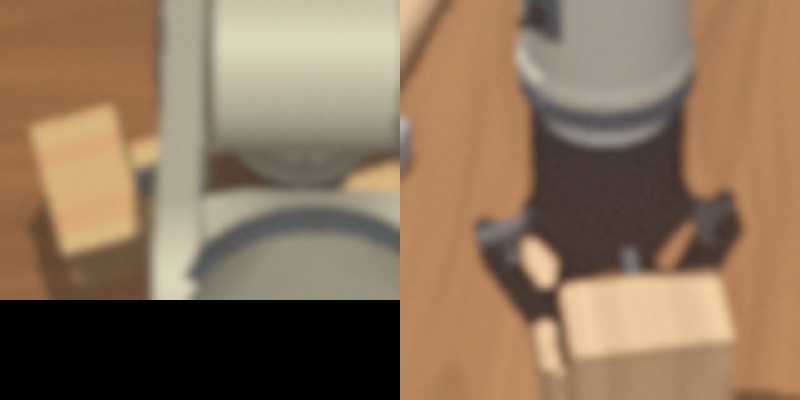

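The crop shows the blade's back at or very near the stud face, around top crop (137,180). The push-to-press ratio is close to a constant 0.56, though, so it could be plate friction alone. I'll ease the downward press and push again to tell which it is.

Request:
apply_moves(series="0 0 -0.04 0 0 0 1;0 0 -0.04 0 0 0 1;0 0 0 0 0 0 1;0 0 0 0 0 0 1;0 0 0 0 0 0 1;0 0 0 0 0 0 1;0 0 0 0 0 0 1;0 0 0 0 0 0 1;0 0 0 0 0 0 1;0 0 0 0 0 0 1")

```text
clock: 32.47
eef_pos: [567.5, -9.4, 31.9]
tcp_rot: [3.141, 0.001, 1.828]
contact_force: [1.9, -7.5, 9.3]
opening: 0.338
```

```bash
python3 -c "
from h import *
rem([567.1,-11.1,32],104.7)
"
```

```text
t 32.47 pos [567.5  -9.4  31.9] rot [1.7999e+02 8.0000e-02 1.0476e+02] F [ 1.9 -7.5  9.3] M [-1.23 -0.12 -0.  ] open 0.338
shift cm tool [-0.15 -0.08 -0.01] then turn [0.0001 0.0014 0.0011]
```

Request:
apply_moves(series="0.05 0 0 0 0 0 1;0.05 0 0 0 0 0 1;0 0 0 0 0 0 1;0 0 0 0 0 0 1;0 0 0 0 0 0 1;0 0 0 0 0 0 1;0 0 0 0 0 0 1;0 0 0 0 0 0 1;0 0 0 0 0 0 1;0 0 0 0 0 0 1")

```text
clock: 33.3
eef_pos: [567.5, -9.4, 31.9]
tcp_rot: [3.141, 0.003, 1.829]
contact_force: [2.5, -13.9, 9.2]
opening: 0.338
```

```bash
python3 -c "
from h import *
rem([567.1,-11.1,32],104.7)
"
```

```text
t 33.3 pos [567.5  -9.4  31.9] rot [1.7998e+02 1.5000e-01 1.0479e+02] F [  2.5 -13.9   9.2] M [-2.18 -0.22 -0.  ] open 0.338
shift cm tool [-0.16 -0.08 -0.01] then turn [0.0003 0.0026 0.0015]
```

Easing off let it slide the last 0.5 mm. The further 1 mm push then raised the force from 7 to 14 N with no movement, so this is real stud contact. I'll level the small 0.15° tilt and finish pressing both ways.

Request:
apply_moves(series="0.05 0 0 0 0.0013 0 1;0 0 0.03 0 0.0013 0 1;0.03 0 0.03 0 0 0 1;0 0 0 0 0 0 1;0 0 0 0 0 0 1;0 0 0 0 0 0 1;0 0 0 0 0 0 1;0 0 0 0 0 0 1;0 0 0 0 0 0 1;0 0 0 0 0 0 1")

```text
clock: 34.13
eef_pos: [567.5, -9.3, 31.9]
tcp_rot: [3.141, 0.001, 1.829]
contact_force: [0.4, -18.6, 15.7]
opening: 0.334
```

```bash
python3 -c "
from h import *
rem([567.1,-11.1,32],104.7)
"
```

```text
t 34.13 pos [567.5  -9.3  31.9] rot [1.7997e+02 6.0000e-02 1.0480e+02] F [  0.4 -18.6  15.7] M [-2.98  0.1  -0.09] open 0.334
shift cm tool [-0.17 -0.08 -0.01] then turn [0.0005 0.001  0.0017]
```

Request:
apply_moves(series="0 0 0 0 0.001 0 1;0 0 0 0 0 0 1;0 0 0 0 0 0 1;0 0 0 0 0 0 1;0 0 0 0 0 0 1;0 0 0 0 0 0 1;0 0 0 0 0 0 1;0 0 0 0 0 0 1;0 0 0 0 0 0 1;0 0 0 0 0 0 1")

```text
clock: 34.97
eef_pos: [567.5, -9.3, 31.9]
tcp_rot: [3.141, 0.0, 1.829]
contact_force: [-0.4, -19.1, 13.9]
opening: 0.333
```

```bash
python3 -c "
from h import *
rem([567.5,-9.3,31.9],104.7)
t=r.grab_frame('top');o=cv2.imread('pics/t7.png')
d=np.abs(t.astype(int)-o).max(2)[200:290,160:250];print('pot/mat region changed px',(d>40).sum())
print(r.sign_off())
"
```

```text
t 34.97 pos [567.5  -9.3  31.9] rot [179.97   0.   104.8 ] F [ -0.4 -19.1  13.9] M [-3.    0.05 -0.06] open 0.333
shift cm tool [-0.  0. -0.] then turn [0.0005 0.     0.0018]
pot/mat region changed px 0
the job is handed in; nothing more can be done
None
```

The red glue pot stands upright on the blue mat. The try square sits on the plate against the stud, still gripped and pressed both ways. I handed the job in at about 35 s.

**Pot:** The two camera views put its handle about 2 mm and 5 mm from the mat centre. That part of the top picture had not changed at hand-in.

**Square:** At hand-in the press was about 19 N into the stud and 14 N net down onto the plate. The tool was level to about 0.03° and the readings were steady. After I eased the downward press, a further 1 mm push raised the force from 7 to 14 N with no movement. That confirmed contact with the stud rather than plate friction.

**What failed or disagreed:**
- **First grasp:** The first pinch at the pot's handle closed on nothing. The fingertips sat well above what the reported height implies, roughly 20 mm or more. I lowered 17 mm and the second grasp held. After that I worked from relative heights and contact forces.
- **Stop position:** The square stopped about 2 mm nearer the stud than the camera estimate, which is within the calibration error.
- **Flatness:** I judged this from forces and tool angle only, because the arm and stud hide the joint from both cameras.
- **Picture budget:** I viewed 12 pictures, two over the budget of 10.

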